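Pull the spring clip from the jar capper's stud

ROBOT

A 6-joint arm with a two-finger parallel gripper is mounted at the origin on the work surface. World frame = base frame: x ahead of the robot, y to its left, z up, the work surface at z = 0. Lengths are in mm, angles in degrees, forces in N, time in s.
With the tool pointing down it reaches from about 350 to 850 mm from the base axis. Payload 8.1 kg.
Tool frame: the origin (TCP) lies midway between the tips of the shut fingers; the grasp point (between the pads) lies 19 mm behind it; z points along the fingers, x is the direction in which the jaws open and shut, and the axes are right-handed (so a half turn about z gives the same grasp; the last joint's range is limited). The gripper opens to 85 mm and grips with 20 to 120 N. Pads are 22 mm wide; open, the fingers measure 114 mm over their backs; the gripper's body (76 mm by 85 mm) begins 54 mm behind the grasp point. The pads swing forward as they close: fully open they stand 13 mm farther back than shut.
Start: joints at [-73.591, 7.471, 85.268, -0, 87.261, -4.893], TCP at [217.996, -559.002, 231.292] pointing down, gripper open.
Joint ranges: [-169.43, 169.43], [-51.17, 129.36], [1.28, 143.12], [-76.62, 256.62], [0, 156.53], [-152.29, 152.29]. Speed limits (degrees/s): [136.94, 136.94, 159.86, 180, 180, 180].

INTERFACE

Orientations are given as [roll, pitch, yaw] about the fixed x, y, z axes, in that order (R = Rz(yaw) Ry(pitch) Rx(roll)).
In Python, from bench import monitor, cams, r gives the robot as it stands.
- The arm moves only by the tool jog_arm, never from a script. Its arguments are lists of equal length, an entry for each row: "offset": the shift along the tool's x, y, z in mm, a list of three; "delta_rot": the turn, a rotation vector about the tool's x, y, z in degrees, a list of three; "jaw": the opening in per cent of the stroke, from 0 (shut) to 100 (fully open). In form: {"offset": [[x, y, z], ...], "delta_rot": [[rx, ry, rz], ...], "jaw": [jaw, ...]}. A call has 1 to 20 rows; each row shifts and turns the pose as measured when the row begins, along the tool's axes as they then stand; what a row does not reach is not made up. A row lasts 1/10 s, in which the tool goes at most 50 mm and 8.59 degrees, less where a joint would pass 70% of its speed; a pose out of reach is approached as far as the arm can. A call is refused whole if a number of a shift passes 50 or a number of a turn 8.59, either way. A call with a gripper value outside its range is refused whole. The fingers move at their own pace and stop on an object; "newtons" is the grip in N (left out, the last holds). Time passes only in rows, so rows that do not move let the fingers close. It gives the time, the measured TCP pose, the force and the opening at its end, in the units of the state.
- monitor.sense(): the state, without advancing time (a new reading comes with each control period).
- cams.snapshot(name): name is "scene" or "top"; returns (picture, depth): 400x640x3 uint8, red, green, blue; 400x640 float32, mm along the optical axis (not along the pixel's ray), 0 where there is no reading.
- cams.camera_model(name): a dict with "K" (3x3 intrinsics, pixels), "k1" (the pictures are not rectified: a ray, as slopes to the right and down, at radius r is drawn at 1 + k1 r^2 times it, then the intrinsics apply), "camera_from_world" (4x4, takes a point from world to camera coordinates). Camera axes: x right, y down, z forward; pixel columns grow to the right and rows downward; lengths in mm; the calibration is good to about 2 mm. A picture is of the moment at which its call begins. camera_model takes no time and is no camera call.
- r.hand_in(): hands the job in, once; it reports no verdict.
The state is a dict: "time": time; "joint_pos": joint angles; "qd": joint speeds; "joint_efforts": joint torques, N m; "tool_pos": TCP position; "tcp_rot": TCP orientation; "ft_force": force on the tool from outside, world axes, zero at the start; "wrist_torque": the same for the moment, N m; "finger_gap": finger opening in mm.
Only numpy, scipy, OpenCV 4.12 (cv2) and the standard library are available. Lean on these libraries where they do the work, as an engineer would, in place of code of your own. Each camera call takes 0.05 s, during which the arm holds its last target.

TASK

The jar capper is to be changed over to another jar size: pull the looped spring clip out of the stud that holds down its nest plate, and lay the clip flat inside the steel tray, without dropping it from a height. Leave the jars standing where they are, the one in the capper too.

Things in the scene. Friction and masses are not known exactly. Their poses are not given: they have to be found in the camera images.
- capper: Bench jar capper, fixed. Origin: on the stud's axis at counter level; +x points back into the machine, -x out of its front, z up. Grey bed 270 x 170 x 30 mm, x = -30 to +240 mm; on it an aluminium nest plate, top at z = 42 mm. At x = y = 0 stands the stud; at x = 200 mm a column, 40 mm across, 300 mm high, carries the white head arm that reaches forward over the stud.
- stud_hole (a point): Centre of the steel stud's cross hole, 80 mm above the counter, 7 mm wide and high, running along the capper's x. Axes as the capper's. The upright stud is 22 mm across, top at 94.5 mm; a dark sleeve 36 mm across surrounds it up to 77.5 mm, just under the clip.
- head_edge (a point): Middle of the head arm's lower front edge, 147 mm above the counter, 55 mm ahead of the stud's axis. The arm is 90 mm wide and 50 mm thick and runs back from here: no room for a gripper pointing straight down on the clip. Lean the gripper 35 to 45 degrees: its body out in front of the capper (-x), fingers pointing down and in (+x).
- clip: Looped R-clip, 5 mm steel wire, about 55 g; nearly level through the stud, loop 77 to 80 mm above the counter. Origin: centre of its loop, 33 mm across outside, 56 mm ahead (capper -x) and 7 mm to -y of the stud's axis. Its x runs from the loop along the legs (capper +x); z: normal to it. Grip the loop across its outside along the clip's y and pull along -x: gives at about 6 N; clear after 55 mm.
- clip_tip (a point): End of the clip's straight leg (the one through the hole), at x = 84, y = +7 mm from the loop's centre in the clip's axes. The other, springy bent leg reaches x = 86 mm, y = -2 to -9 mm; it hugs the outside of the stud and rides over it when the clip is pulled.
- tray: Open steel tray, 200 (x) x 150 (y) x 35 mm high, walls and floor 5 mm, heavy and fixed to the counter. Origin: centre of its underside.
- jar_nest: Closed yellow-capped jar, 64 mm across, 90 mm high, about 0.3 kg, loose; origin: centre of its underside. Stands on the capper's nest plate, 100 mm behind the stud, under the head.
- jar_a: Closed yellow-capped jar, 64 mm across, 90 mm high, about 0.3 kg, loose; origin: centre of its underside. Stands on the counter to the left, on the robot's side of the capper.
- jar_b: Closed yellow-capped jar, 64 mm across, 90 mm high, about 0.3 kg, loose; origin: centre of its underside. Stands on the counter between the capper and the tray, farther from the robot.
Not all that is in view belongs to the job. Leave any pink or red look-alike of the clip alone.

How it is judged (in metres and radians):
On the way:
1. the clip's straight leg is right out of the stud, towards the capper's front (x of clip_tip in the frame of stud_hole below -0.013 m), for 0.1 s.
At the end, for the whole second after the job is handed in: The clip lies still in the tray: both its loop's centre and its leg's tip are inside the tray's walls and less than 30 mm above the tray's underside (x of clip in the frame of tray between -0.095 and 0.095 m and y of clip in the frame of tray between -0.07 and 0.07 m and z of each of clip, clip_tip in the frame of tray below 0.03 m and x of clip_tip in the frame of tray between -0.095 and 0.095 m and y of clip_tip in the frame of tray between -0.07 and 0.07 m and linear speed of clip below 0.02 m/s); the robot touches nothing.
It fails at once if a jar is shifted more than 30 mm or tipped more than 0.35 rad (distance of any of jar_nest, jar_a, jar_b from where it was at the start of the episode above 0.03 m or angle between any of jar_nest, jar_a, jar_b's own z axis and vertical above 0.35 rad).
It fails at once if the clip is thrown or dropped from more than about 11 cm (faster than 1.5 m/s) (linear speed of clip above 1.5 m/s).
It also fails if it takes over 42 s, if anything falls off the work surface, if the arm or the gripper's body presses on something with over 40 N, if the wrist force passes 120 N, or if a joint passes its speed limit or range.

## Working session

There is one attempt and no reset: what is moved stays moved. The work goes in short steps, Python scripts to look and compute and a tool call to move; the robot and the scene stay as the last step left them, time stands still between calls to the robot, and variables do not carry over. Pictures are saved under pics/ and viewed, and the job is handed in when it is done.

Besides the shell and the picture viewer there is one more tool, called after ">>>" as a command line: name --argument value ..., lists and objects as JSON in quotes. jog_arm: Moves the arm, as the interface text tells. Its arguments: {"type":"object","properties":{"offset":{"type":"array","items":{"type":"array","items":{"type":"number"}}},"delta_rot":{"type":"array","items":{"type":"array","items":{"type":"number"}}},"jaw":{"type":"array","items":{"type":"number"}},"newtons":{"type":"number"}},"required":["offset","delta_rot","jaw"]}

```bash
ls; mkdir -p pics
python3 - <<'E'
from bench import monitor,cams,r
import cv2,numpy as np
s=monitor.sense();print(s)
for n in("scene","top"):
    p,d=cams.snapshot(n);cv2.imwrite(f"pics/{n}0.png",p[:,:,::-1]);np.save(f"{n}0.npy",d);m=cams.camera_model(n);print(n,m)
E
```

```text
pics
{'time': 0.0, 'joint_pos': array([-7.35890796e+01,  7.51279393e+00,  8.53298216e+01, -3.88981912e-06,
        8.72609725e+01, -4.89165037e+00]), 'qd': array([ 0.04355321, -0.00063504,  0.01544632,  0.10041796, -0.01120632,
       -0.12991827]), 'joint_efforts': array([ 4.26725283e-04, -5.69397962e+01, -5.00545621e+01, -3.18112461e-04,
        1.48396392e-02, -4.30371540e-05]), 'tool_pos': array([ 217.85555559, -558.46587065,  230.26335197]), 'tcp_rot': array([-1.79991171e+02,  1.03211085e-01, -6.86974210e+01]), 'ft_force': array([ 0.49406532, -0.34797098, -0.03323515]), 'wrist_torque': array([-0.00633222, -0.01423568,  0.01469489]), 'finger_gap': 85.56954694332151}
scene {'K': array([[400.53555586,   0.        , 328.80769715],
       [  0.        , 400.53555586, 199.19269278],
       [  0.        ,   0.        ,   1.        ]]), 'k1': 0.02381969525236953, 'camera_from_world': array([[ 5.42403271e-01,  8.39972831e-01,  1.56312301e-02,
        -2.99107315e+02],
       [ 5.23436399e-01, -3.23333064e-01, -7.88333728e-01,
        -1.63266453e+02],
       [-6.57124819e-01,  4.35776747e-01, -6.15049265e-01,
         1.41669893e+03],
       [ 0.00000000e+00,  0.00000000e+00,  0.00000000e+00,
         1.00000000e+00]])}
top {'K': array([[418.27082348,   0.        , 320.96802751],
       [  0.        , 418.27082348, 208.94986876],
       [  0.        ,   0.        ,   1.        ]]), 'k1': -0.03671364678395462, 'camera_from_world': array([[ 2.02595761e-02, -9.99791961e-01,  2.36296289e-03,
        -3.29454052e+00],
       [-9.97021226e-01, -2.03792398e-02, -7.43865675e-02,
         4.73659034e+02],
       [ 7.44192476e-02, -8.48883830e-04, -9.97226682e-01,
         1.22313347e+03],
       [ 0.00000000e+00,  0.00000000e+00,  0.00000000e+00,
         1.00000000e+00]])}
```

View pics/scene0.png

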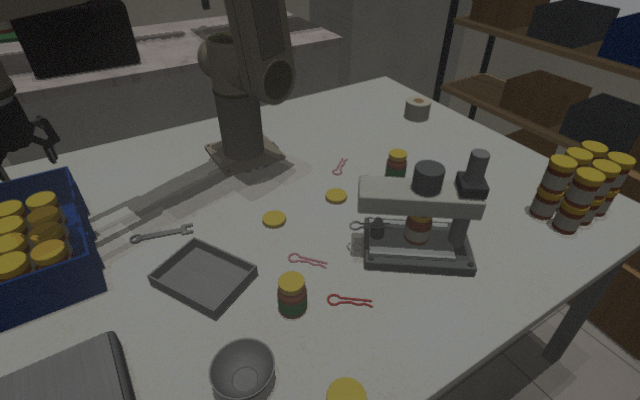

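View pics/top0.png

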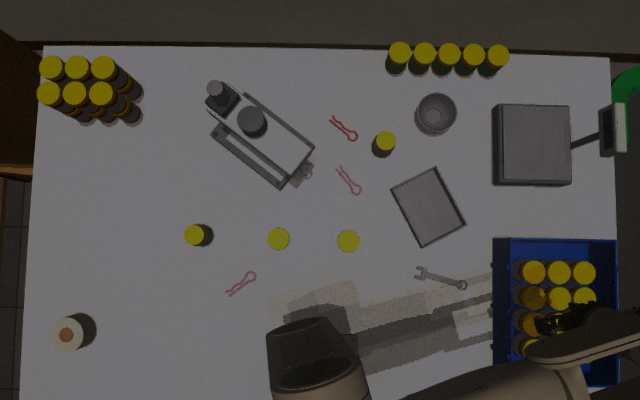

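The scene view shows the capper at about (420,215) with the clip's loop near (357,225) and the tray at (204,275). In the top view the clip is near (307,170), the tray at (428,206), and the capper's front faces lower right. I'll enlarge these.

```bash
cat > h.py <<'E'
import numpy as np,cv2
from bench import cams
def ray(n,u,v):
    m=cams.camera_model(n);K=m["K"];k=m["k1"]
    xd=np.array([(u-K[0,2])/K[0,0],(v-K[1,2])/K[1,1]]);x=xd.copy()
    for _ in range(30): x=xd/(1+k*(x@x))
    T=m["camera_from_world"];R=T[:3,:3];c=-R.T@T[:3,3]
    return c,R.T@np.array([x[0],x[1],1.])
def atz(n,u,v,z):
    c,d=ray(n,u,v);return c+d*(z-c[2])/d[2]
def dep(n,u,v,D):
    c,d=ray(n,u,v);return c+d*D
def proj(n,P):
    m=cams.camera_model(n);T=m["camera_from_world"];p=T[:3,:3]@np.asarray(P,float)+T[:3,3]
    x=p[:2]/p[2];x=x*(1+m["k1"]*(x@x));K=m["K"];return x*[K[0,0],K[1,1]]+[K[0,2],K[1,2]]
def tri(u1,v1,u2,v2):
    c,d=ray("scene",u1,v1);e,f=ray("top",u2,v2);d/=np.linalg.norm(d);f/=np.linalg.norm(f)
    A=np.c_[d,-f];t=np.linalg.lstsq(A,e-c,rcond=None)[0];p=c+d*t[0];q=e+f*t[1];return (p+q)/2,np.linalg.norm(p-q)
def crop(src,out,x,y,w,h,s):
    im=cv2.imread(src)[y:y+h,x:x+w];im=cv2.resize(im,None,fx=s,fy=s,interpolation=cv2.INTER_CUBIC)
    im=np.clip(im.astype(float)*1.5,0,255).astype(np.uint8)
    for i in range(0,w,10): cv2.putText(im,str(x+i),(i*s,10),0,.35,(0,255,0),1) if i%20==0 else 0; cv2.line(im,(i*s,12),(i*s,18),(0,255,0),1)
    for j in range(0,h,10): cv2.putText(im,str(y+j),(0,j*s+4),0,.35,(0,255,0),1) if j%20==0 else 0
    cv2.imwrite(out,im)
E
python3 - <<'E'
from h import *
crop("pics/scene0.png","pics/s_clip.png",335,180,150,100,5)
crop("pics/top0.png","pics/t_clip.png",200,75,130,120,5)
crop("pics/top0.png","pics/t_tray.png",340,90,140,160,4) if False else crop("pics/top0.png","pics/t_tray.png",380,155,100,100,6)
E
```

```text
(no output)
```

View pics/s_clip.png

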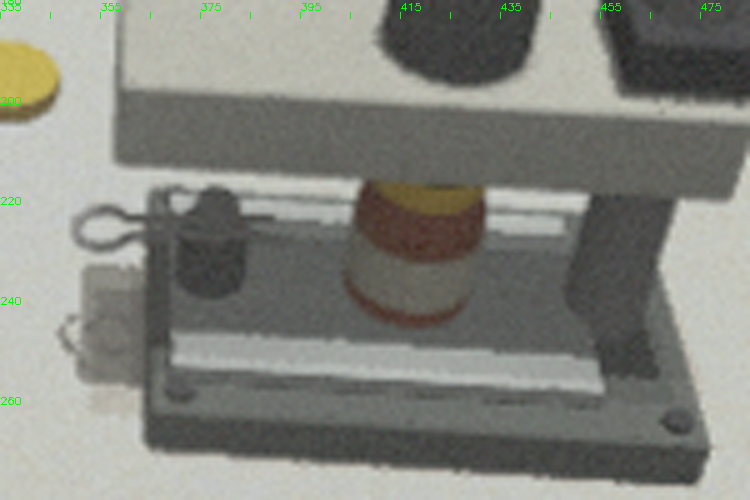

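View pics/t_clip.png

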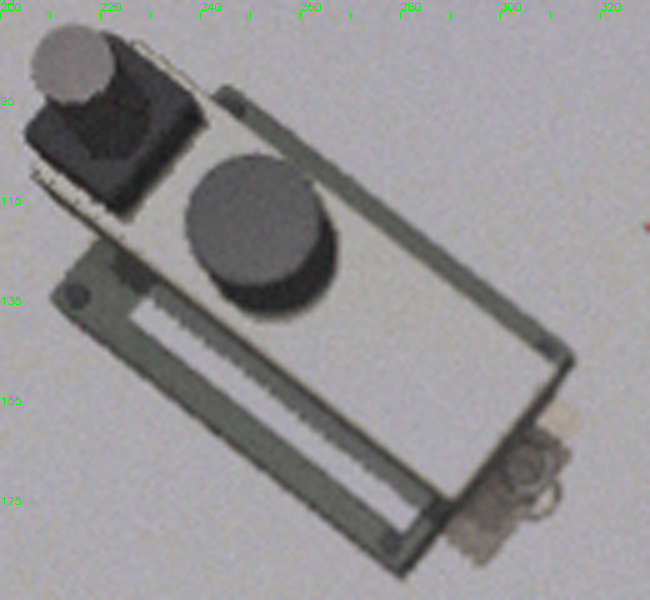

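View pics/t_tray.png

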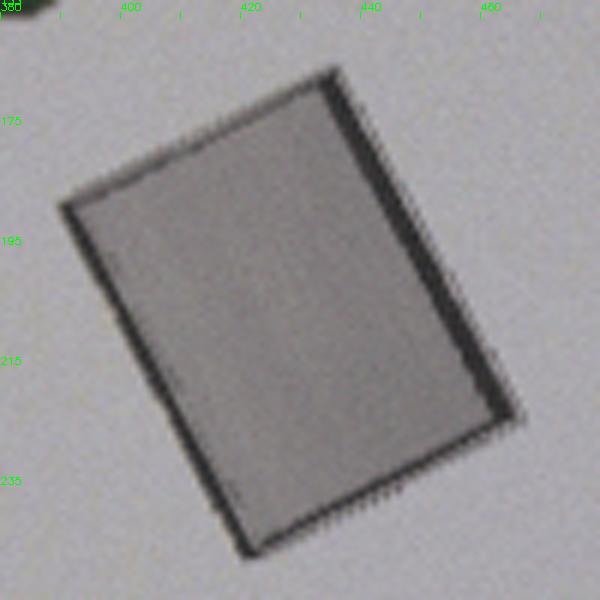

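```bash
cat > fit.py <<'E'
from h import *
from scipy.optimize import least_squares
C=[("top",280.8,190,-30,85,30),("top",210.4,134.4,240,85,30),("top",245,92.6,240,-85,30),("top",314.4,147,-30,-85,30),
("scene",365,262.6,-30,-85,30),("scene",476.4,270.6,240,-85,30),("scene",365,218,-30,85,30),("top",290,175,-55,45,197),
("scene",358.5,212.5,-55,-45,147),("scene",358.5,198,-55,-45,197)]
def W(p,X):
    c,s=np.cos(p[2]),np.sin(p[2]);return [p[0]+c*X[0]-s*X[1],p[1]+s*X[0]+c*X[1],X[2]]
f=lambda p:np.concatenate([proj(n,W(p,X))-[u,v] for n,u,v,*X in C])
if __name__=="__main__":
    r=least_squares(f,[600,100,.6],loss="soft_l1");print(r.x,np.degrees(r.x[2]));print(f(r.x).reshape(-1,2).round(1))
    p=r.x
    for nm,X in dict(loop=(-56,-7,79),hole=(0,0,80),tip=(28,0,80),studtop=(0,0,94.5),sleeve=(0,0,77.5),jar=(100,0,132)).items(): print(nm,np.round(W(p,X),1),proj("scene",W(p,X)).round(1),proj("top",W(p,X)).round(1))
    T=[(390,189,100),(435,166.5,1),(464.5,224.5,1),(421,247.5,1)]
    P=[atz("top",u,v,35) for u,v,_ in T];P=np.array(P)[:,:2];print(P.round(1),P.mean(0),[np.linalg.norm(P[i]-P[i-1]).round(1) for i in range(4)])
    Ps=np.array([atz("scene",u,v,35) for u,v in [(150,275),(199,240),(257,269),(212,306)]]);print(Ps.round(1),Ps.mean(0))
    for n,u,v in [("top",385,141),("top",194,234)]: print("jar",atz(n,u,v,90).round(1))
E
python3 fit.py
```

```text
[614.75582924 102.98722533   0.92665557] 53.093453416570156
[[-1.4 -0.9]
 [-1.6 -0.6]
 [-0.5 -2.5]
 [ 0.6 -2.6]
 [-1.  -0.8]
 [ 0.8 -1.5]
 [-1.  -1.5]
 [ 0.5 -0.1]
 [-1.8  1.2]
 [-0.5 -1.3]]
loop [586.7  54.   79. ] [355.  224.7] [305.1 167.3]
hole [614.8 103.   80. ] [377.3 223.9] [288.1 157.2]
tip [631.6 125.4  80. ] [388.5 224.5] [280.4 151.2]
studtop [614.8 103.   94.5] [377.8 219.5] [287.7 156.1]
sleeve [614.8 103.   77.5] [377.2 224.6] [288.1 157.3]
jar [674.8 182.9 132. ] [420.7 210.2] [258.  131.2]
[[ 535.3 -195.3]
 [ 605.1 -328.4]
 [ 435.2 -415.3]
 [ 365.7 -287.3]] [ 485.3288769  -306.58484969] [np.float64(192.9), np.float64(150.3), np.float64(190.9), np.float64(145.7)]
[[ 439.5 -417.1   35. ]
 [ 385.9 -285.2   35. ]
 [ 553.  -202.7   35. ]
 [ 598.1 -328.    35. ]] [ 494.1441381  -308.24764032   35.        ]
jar [ 665.  -171.1   90. ]
jar [391.  358.9  90. ]
```

The ring in the scene view is at (355.6,225.4) and in the top view at (305,168). Both fit the predicted clip position to about 1 px. Next I'll work out the grasp pose.

```bash
cat > mv.py <<'E'
from h import *
from scipy.spatial.transform import Rotation as Ro
from bench import monitor
def Rtool(az,lean):
    a,l=np.radians(az),np.radians(lean)
    z=np.array([np.cos(a)*np.sin(l),np.sin(a)*np.sin(l),-np.cos(l)]);x=np.array([np.sin(a),-np.cos(a),0]);return np.c_[x,np.cross(z,x),z]
def plan(P,R,cap=45,rcap=8):
    s=monitor.sense();p=s["tool_pos"];R0=Ro.from_euler("xyz",s["tcp_rot"],degrees=True).as_matrix()
    rv=Ro.from_matrix(R0.T@R).as_rotvec(degrees=True);d=np.array(P)-p
    n=int(max(np.ceil(np.linalg.norm(d)/cap),np.ceil(np.linalg.norm(rv)/rcap),1))
    off=[];
    for i in range(n):
        Ri=R0@Ro.from_rotvec(rv*i/n,degrees=True).as_matrix();off.append((Ri.T@d/n).round(1).tolist())
    print("t",s["time"],"p",p.round(1),"rot",s["tcp_rot"].round(1),"F",s["ft_force"].round(1),"gap",round(s["finger_gap"],1),"J",s["joint_pos"].round(0));print("n",n,"rv/row",(rv/n).round(2).tolist());print("off",off)
E
python3 - <<'E'
from mv import *
print(tri(355.6,225.4,305,168))
for n,pts in (("scene",[(u,v) for u in range(349,364) for v in range(219,232)]),("top",[(u,v) for u in range(299,313) for v in range(161,176)])):
    D=np.load(n+"0.npy");o=[]
    for u,v in pts:
        if D[v,u]>0:
            q=dep(n,u,v,D[v,u])
            if 65<q[2]<100:o.append(q)
    o=np.array(o);print(n,len(o),o.mean(0) if len(o) else "",o.min(0),o.max(0))
R=Rtool(53,45);L=np.array([586.7,54,79])
T=L+13*R[:,2];print(T)
P=T+np.array([-.602*90,-.799*90,0]);plan(P+[0,0,60],R)
E
```

```text
(array([586.01766563,  55.24128164,  75.46155256]), np.float64(2.3368356923264013))
scene 66 [588.84522619  54.95219811  77.71206045] [571.26188822  38.23072842  73.58941279] [606.25418315  73.32692923  82.84552887]
top 41 [584.41718889  55.02097847  78.49141078] [571.22030752  40.05990384  73.12997648] [601.89286761  71.19445344  82.99814728]
[592.23211729  61.3413676   69.80761184]
t 0.1 p [ 217.9 -558.5  230.3] rot [-1.80e+02  1.00e-01 -6.87e+01] F [ 0.9 -0.5 -0.3] gap 85.6 J [-74.   8.  85.   0.  87.  -5.]
n 15 rv/row [2.92, -0.82, -2.0]
off [[-26.3, -33.2, 6.8], [-25.0, -33.7, 8.8], [-23.7, -34.0, 10.9], [-22.3, -34.2, 13.0], [-20.9, -34.2, 15.0], [-19.5, -34.1, 17.1], [-18.0, -33.9, 19.1], [-16.6, -33.5, 21.0], [-15.1, -32.9, 22.9], [-13.6, -32.2, 24.8], [-12.1, -31.3, 26.6], [-10.6, -30.3, 28.3], [-9.2, -29.2, 30.0], [-7.7, -27.9, 31.6], [-6.3, -26.5, 33.1]]
```

>>> jog_arm --offset '[[-26, -33, 7], [-25, -34, 9], [-24, -34, 11], [-22, -34, 13], [-21, -34, 15], [-19.5, -34, 17], [-18, -34, 19], [-16.5, -33.5, 21], [-15, -33, 23], [-13.5, -32, 25], [-12, -31, 26.5], [-10.5, -30, 28], [-9, -29, 30]]' --delta_rot '[[2.9, -0.8, -2], [2.9, -0.8, -2], [2.9, -0.8, -2], [2.9, -0.8, -2], [2.9, -0.8, -2], [2.9, -0.8, -2], [2.9, -0.8, -2], [2.9, -0.8, -2], [2.9, -0.8, -2], [2.9, -0.8, -2], [2.9, -0.8, -2], [2.9, -0.8, -2], [2.9, -0.8, -2]]' --jaw '[100, 100, 100, 100, 100, 100, 100, 100, 100, 100, 100, 100, 100]' --newtons 80

```text
time: 1.4
tool_pos: [499.6, -66.9, 140.6]
tcp_rot: [-139.8, 1.2, -40.6]
ft_force: [-0.7, 0.2, 0.3]
finger_gap: 85.2
```

Run:
```python
from mv import *
R=Rtool(53,45);L=np.array([586.5,54.5,78.]);T=L+13*R[:,2]
plan(T+np.array([-.602*90,-.799*90,30]),R)
```

```text
t 1.4 p [499.6 -66.9 140.6] rot [-139.8    1.2  -40.6] F [-0.7  0.2  0.3] gap 85.2 J [-42. -10. 122.  42.  75. -15.]
n 2 rv/row [2.39, -0.8, -1.74]
off [[-3.6, -12.5, 38.0], [-2.7, -11.0, 38.5]]
```

>>> jog_arm --offset '[[-2, -7, 20], [-2, -7, 20], [-1.5, -6, 20], [-1.5, -6, 19], [0, 0, 0]]' --delta_rot '[[1.2, -0.4, -0.9], [1.2, -0.4, -0.9], [1.2, -0.4, -0.9], [1.2, -0.4, -0.9], [0, 0, 0]]' --jaw '[100, 100, 100, 100, 100]'

```text
time: 1.9
tool_pos: [538.5, 2.6, 94.4]
tcp_rot: [-134.7, 0.2, -36.4]
ft_force: [-1.0, 1.0, -0.6]
finger_gap: 85.6
```

Run:
```python
from mv import *
R=Rtool(53,45);L=np.array([586.5,54.5,78.]);T=L+13*R[:,2]
plan(T+np.array([-.602*45,-.799*45,0]),R,cap=25)
for n in("scene","top"):
    p,d=cams.snapshot(n);cv2.imwrite(f"pics/{n}1.png",p[:,:,::-1])
crop("pics/scene1.png","pics/s1.png",290,120,180,140,4)
```

```text
t 1.9 p [538.5   2.6  94.4] rot [-134.7    0.2  -36.4] F [-1.   1.  -0.6] gap 85.6 J [-35.  -2. 122.  50.  68. -22.]
n 2 rv/row [-0.14, 0.28, 0.12]
off [[3.8, -3.0, 21.2], [3.6, -3.1, 21.2]]
```

View pics/s1.png

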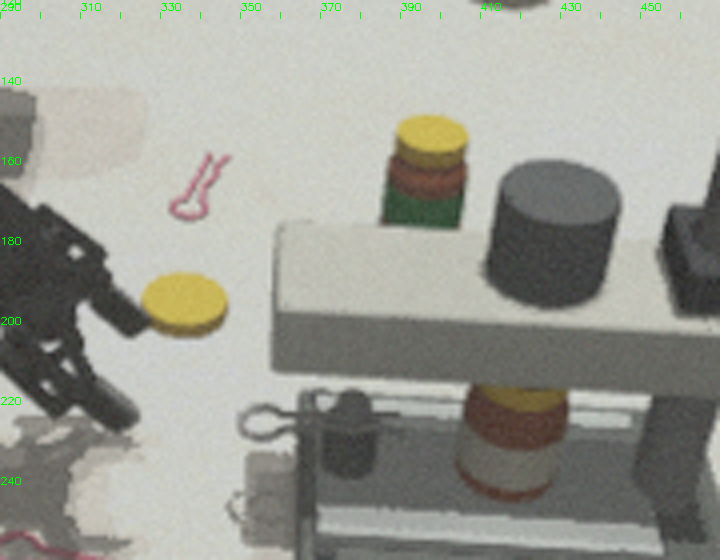

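The open fingers, with tips at (325,200) and (320,224), straddle the approach line to the loop at (355,225). I'll drop to clip level, then slide in.

>>> jog_arm --offset '[[2, -1.5, 10.5], [2, -1.5, 10.5], [2, -1.5, 10.5], [2, -1.5, 10.5], [0, 0, 0]]' --delta_rot '[[0, 0.15, 0], [0, 0.15, 0], [0, 0.15, 0], [0, 0.15, 0], [0, 0, 0]]' --jaw '[100, 100, 100, 100, 100]'

```text
time: 2.5
tool_pos: [569.5, 22.2, 70.8]
tcp_rot: [-134.8, -0.6, -37.2]
ft_force: [-1.4, -0.1, -0.8]
finger_gap: 85.4
```

Run:
```python
from mv import *
R=Rtool(53,45);L=np.array([586.5,54.5,78.]);T=L+13*R[:,2]
plan(T,R,cap=12)
for n in("scene","top"):
    p,d=cams.snapshot(n);cv2.imwrite(f"pics/{n}2.png",p[:,:,::-1])
crop("pics/scene2.png","pics/s2.png",310,180,110,90,6)
crop("pics/top2.png","pics/t2.png",260,120,110,100,6)
```

```text
t 2.5 p [569.5  22.2  70.8] rot [-134.8   -0.6  -37.2] F [-1.4 -0.1 -0.8] gap 85.4 J [-30.   3. 121.  53.  62. -22.]
n 4 rv/row [-0.04, -0.14, 0.08]
off [[-1.5, -7.6, 8.4], [-1.5, -7.6, 8.3], [-1.5, -7.6, 8.3], [-1.5, -7.6, 8.3]]
```

View pics/s2.png

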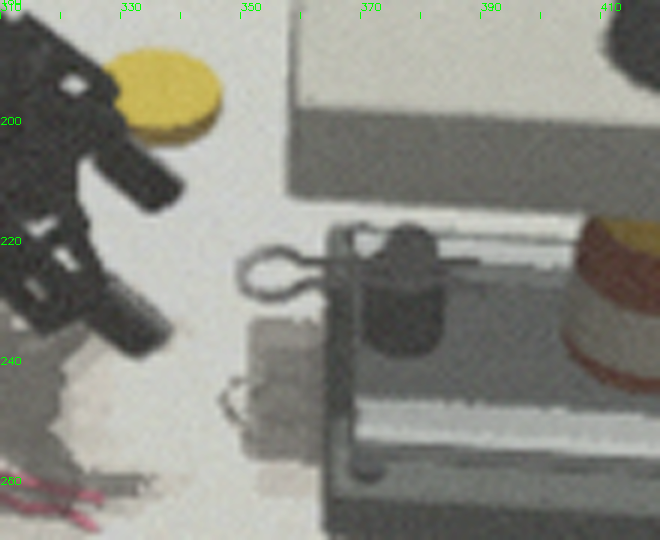

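View pics/t2.png

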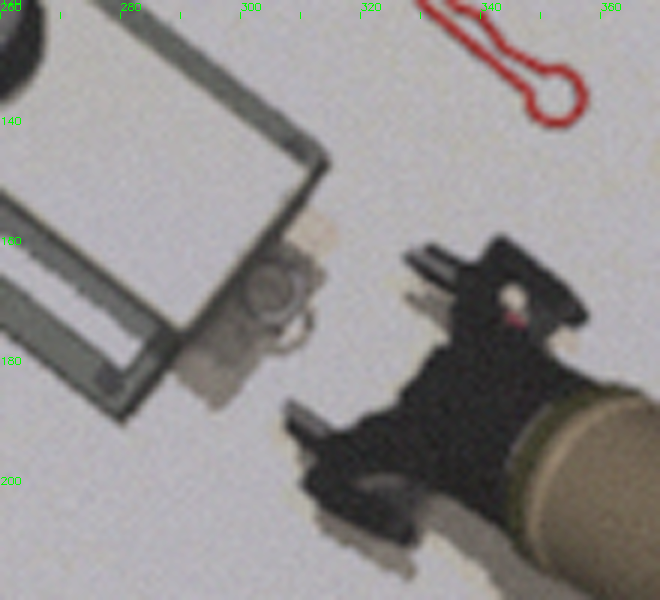

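In the top view the tips at (329,162) and (308,188) straddle the loop at (304,168), so I'll slide in.

>>> jog_arm --offset '[[-1.5, -7.5, 8.5], [-1.5, -7.5, 8.5], [-1.5, -7.5, 8.5], [-1.5, -7.5, 8.5], [0, 0, 0]]' --delta_rot '[[0, 0, 0], [0, 0, 0], [0, 0, 0], [0, 0, 0], [0, 0, 0]]' --jaw '[100, 100, 100, 100, 100]'

```text
time: 3.1
tool_pos: [594.3, 64.5, 69.4]
tcp_rot: [-134.8, -0.7, -37.2]
ft_force: [-0.4, -0.1, -0.3]
finger_gap: 85.5
```

Run:
```python
from mv import *
R=Rtool(53,45);L=np.array([586.5,54.5,78.]);T=L+13*R[:,2]
plan(T,R,cap=12)
for n in("scene","top"):
    p,d=cams.snapshot(n);cv2.imwrite(f"pics/{n}3.png",p[:,:,::-1])
crop("pics/scene3.png","pics/s3.png",310,180,110,90,6)
crop("pics/top3.png","pics/t3.png",260,120,110,100,6)
```

```text
t 3.1 p [594.3  64.5  69.4] rot [-134.8   -0.7  -37.2] F [-0.4 -0.1 -0.3] gap 85.5 J [-24.   5. 119.  55.  58. -19.]
n 1 rv/row [-0.22, -0.65, 0.34]
off [[-0.2, 2.9, -2.1]]
```

View pics/s3.png

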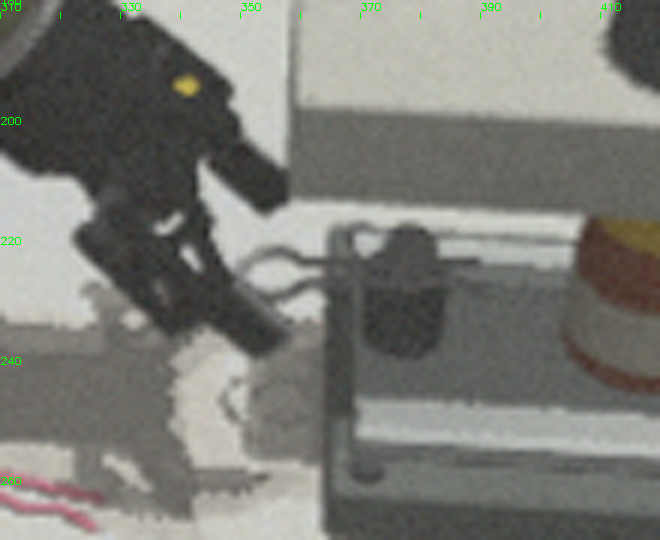

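View pics/t3.png

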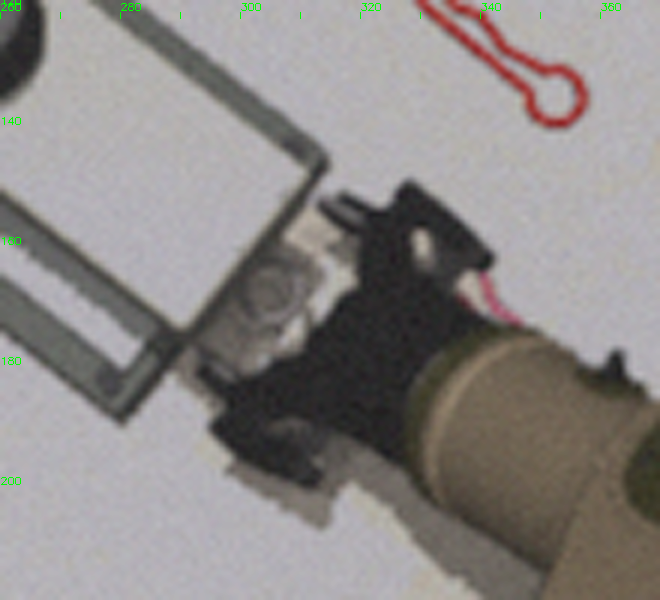

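The ring at (303,168) is centred between the fingertips at (315,155) and (292,183). I'll ease back 3 mm and close.

>>> jog_arm --offset '[[0, 2.5, -2], [0, 0, 0], [0, 0, 0], [0, 0, 0], [0, 0, 0], [0, 0, 0], [0, 0, 0], [0, 0, 0], [0, 0, 0], [0, 0, 0]]' --delta_rot '[[0, 0, 0], [0, 0, 0], [0, 0, 0], [0, 0, 0], [0, 0, 0], [0, 0, 0], [0, 0, 0], [0, 0, 0], [0, 0, 0], [0, 0, 0]]' --jaw '[100, 20, 20, 20, 20, 20, 20, 20, 20, 20]' --newtons 60

```text
time: 4.2
tool_pos: [591.7, 59.4, 69.0]
tcp_rot: [-134.8, -0.7, -37.3]
ft_force: [-0.5, -0.2, 0.3]
finger_gap: 29.1
```

Run:
```python
from mv import *
R=Rtool(53,45);L=np.array([586.5,54.5,78.]);T=L+13*R[:,2]
plan(T+np.array([-.602*72,-.799*72,1]),R,cap=8)
for n in("scene","top"):
    p,d=cams.snapshot(n);cv2.imwrite(f"pics/{n}4.png",p[:,:,::-1])
crop("pics/scene4.png","pics/s4.png",310,180,110,90,6)
```

```text
t 4.2 p [591.7  59.4  69. ] rot [-134.8   -0.7  -37.3] F [-0.5 -0.2  0.3] gap 29.1 J [-25.   4. 120.  54.  58. -19.]
n 9 rv/row [-0.02, -0.08, 0.03]
off [[-0.1, 5.4, -5.6], [-0.1, 5.4, -5.6], [-0.1, 5.4, -5.6], [-0.1, 5.4, -5.6], [-0.1, 5.4, -5.6], [-0.1, 5.4, -5.6], [-0.1, 5.4, -5.6], [-0.1, 5.4, -5.6], [-0.1, 5.4, -5.6]]
```

View pics/s4.png

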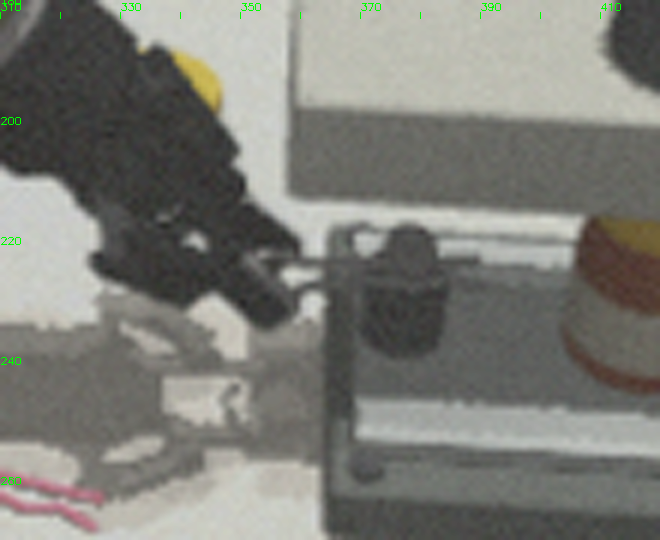

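>>> jog_arm --offset '[[0, 0, 0], [0, 0, 0], [0, 3.5, -3.5], [0, 3.5, -3.5]]' --delta_rot '[[0, 0, 0], [0, 0, 0], [0, 0, 0], [0, 0, 0]]' --jaw '[20, 20, 20, 20]'

```text
time: 4.7
tool_pos: [585.8, 51.4, 69.2]
tcp_rot: [-134.8, -0.7, -37.3]
ft_force: [3.5, 0.5, -0.4]
finger_gap: 28.7
```

Run:
```python
from mv import *
for n in("scene","top"):
    p,d=cams.snapshot(n);cv2.imwrite(f"pics/{n}5.png",p[:,:,::-1])
s=monitor.sense();print(s["tool_pos"],s["ft_force"],s["finger_gap"])
crop("pics/scene5.png","pics/s5.png",310,180,110,90,6)
```

```text
[585.74685622  50.77159657  69.06194156] [ 0.93635529 -2.36558217 -1.35347795] 28.91408828468939
```

View pics/s5.png

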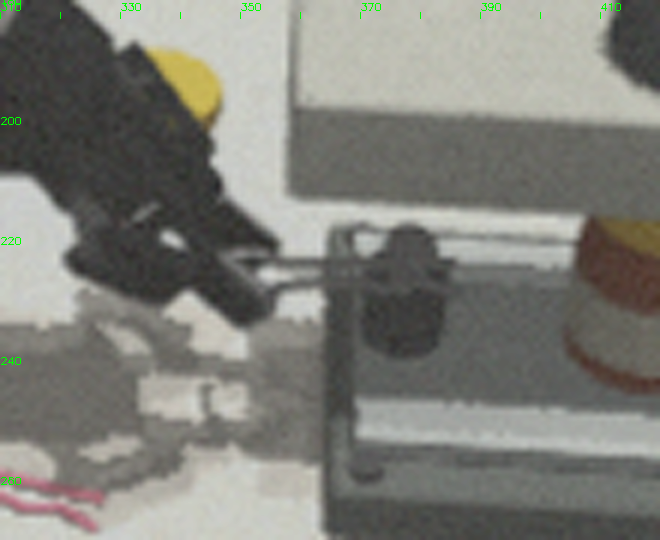

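The leg's end behind the stud moved from about 390 to 385, so the clip is following. I'll keep pulling.

>>> jog_arm --offset '[[0, 4, -4], [0, 4, -4], [0, 4, -4], [0, 4, -4], [0, 4, -4], [0, 4, -4], [0, 4, -4], [0, 4, -4], [0, 4, -4], [0, 4, -4], [0, 4, -4], [0, 4, -4], [0, 4, -4], [0, 0, 0]]' --delta_rot '[[0, 0, 0], [0, 0, 0], [0, 0, 0], [0, 0, 0], [0, 0, 0], [0, 0, 0], [0, 0, 0], [0, 0, 0], [0, 0, 0], [0, 0, 0], [0, 0, 0], [0, 0, 0], [0, 0, 0], [0, 0, 0]]' --jaw '[20, 20, 20, 20, 20, 20, 20, 20, 20, 20, 20, 20, 20, 20]'

```text
time: 6.2
tool_pos: [536.0, -13.2, 68.1]
tcp_rot: [-134.9, -0.7, -37.4]
ft_force: [0.6, -0.1, -0.7]
finger_gap: 28.8
```

Run:
```python
from mv import *
for n in("scene","top"):
    p,d=cams.snapshot(n);cv2.imwrite(f"pics/{n}6.png",p[:,:,::-1])
s=monitor.sense();print(s["tool_pos"],s["ft_force"],s["finger_gap"],s["joint_pos"])
crop("pics/scene6.png","pics/s6.png",290,180,120,90,6)
crop("pics/top6.png","pics/t6.png",260,120,110,100,6)
```

```text
[536.23333311 -12.82842315  68.17238847] [-0.24179749 -0.02986862 -0.37939799] 29.106070587649462 [-36.64469854   1.27173049 122.88286419  51.00577686  65.77473658
 -25.84542751]
```

View pics/s6.png

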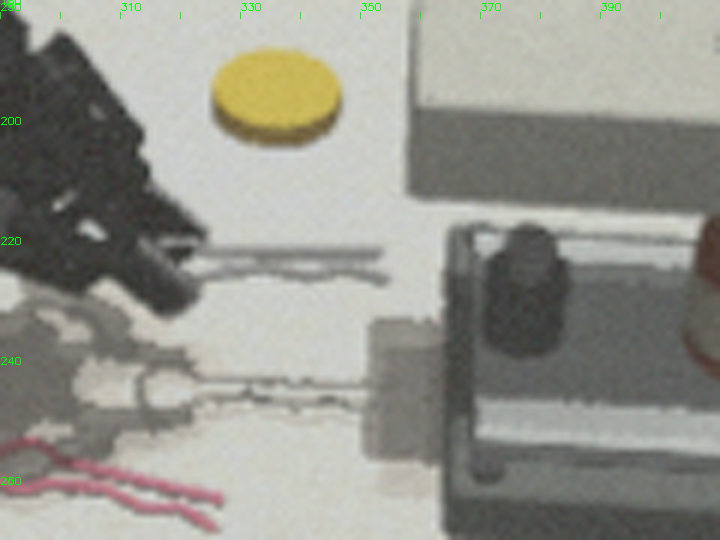

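View pics/t6.png

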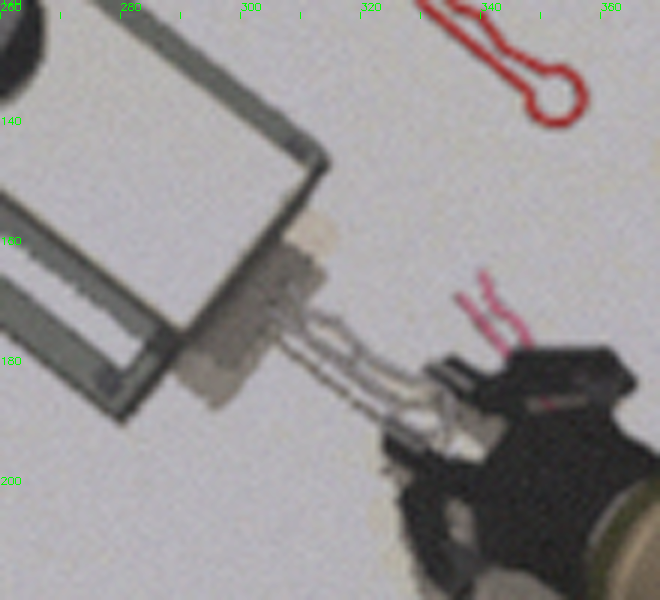

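The clip is out and level in the grip. Its leg ends are at (353,222) and (355,227) in the scene view, clear of the stud at (377,230). Next is the tray, leaning back to 35° so the gripper body clears the wall.

```bash
cat >> mv.py <<'E'
off_t=Rtool(53,45).T@np.array([591.7-586.5,59.4-54.5,69-78.])
def TCP(loop,az=27.5,lean=35): R=Rtool(az,lean);return np.array(loop)+R@off_t,R
E
python3 - <<'E'
from mv import *
T,R=TCP([470,-316,120]);print(T);plan(T,R,cap=30,rcap=5)
E
```

```text
[ 475.32179159 -314.58703096  109.91376915]
t 6.3 p [536.2 -12.8  68.2] rot [-134.9   -0.7  -37.4] F [-0.2 -0.  -0.4] gap 29.1 J [-37.   1. 123.  51.  66. -26.]
n 11 rv/row [-0.92, 1.43, 1.79]
off [[12.3, 15.2, -20.4], [13.3, 15.1, -19.9], [14.2, 15.0, -19.3], [15.2, 14.8, -18.7], [16.1, 14.6, -18.0], [17.0, 14.4, -17.4], [17.8, 14.1, -16.7], [18.7, 13.8, -16.0], [19.5, 13.5, -15.4], [20.3, 13.1, -14.6], [21.0, 12.7, -13.9]]
```

>>> jog_arm --offset '[[0, -14, -14], [0, -14, -14], [0, -14, -14], [12, 15, -20], [13, 15, -20], [14, 15, -19], [15, 15, -18.5], [16, 14.5, -18], [17, 14.5, -17], [18, 14, -16.5], [18.5, 14, -16], [19.5, 13.5, -15], [20, 13, -14.5]]' --delta_rot '[[0, 0, 0], [0, 0, 0], [0, 0, 0], [-0.9, 1.4, 1.8], [-0.9, 1.4, 1.8], [-0.9, 1.4, 1.8], [-0.9, 1.4, 1.8], [-0.9, 1.4, 1.8], [-0.9, 1.4, 1.8], [-0.9, 1.4, 1.8], [-0.9, 1.4, 1.8], [-0.9, 1.4, 1.8], [-0.9, 1.4, 1.8]]' --jaw '[20, 20, 20, 20, 20, 20, 20, 20, 20, 20, 20, 20, 20]'

```text
time: 7.6
tool_pos: [477.7, -288.2, 165.9]
tcp_rot: [-144.3, 0.7, -60.5]
ft_force: [0.2, -0.1, -0.5]
finger_gap: 28.8
```

Run:
```python
from mv import *
for n in("scene","top"):
    p,d=cams.snapshot(n);cv2.imwrite(f"pics/{n}7.png",p[:,:,::-1])
T,R=TCP([470,-316,75]);print(T);plan(T,R,cap=30,rcap=5)
crop("pics/scene7.png","pics/s7.png",130,180,190,140,4)
crop("pics/top7.png","pics/t7.png",370,140,120,120,5)
```

```text
[ 475.32179159 -314.58703096   64.91376915]
t 7.7 p [ 478.  -290.3  167. ] rot [-144.3    0.5  -60.6] F [ 0.4 -0.2 -0.5] gap 28.6 J [-59.  -3. 110.  37.  76.  -9.]
n 4 rv/row [-0.17, 0.38, 0.32]
off [[5.2, 17.8, 18.6], [5.1, 17.7, 18.7], [5.1, 17.6, 18.8], [5.1, 17.5, 18.9]]
```

View pics/s7.png

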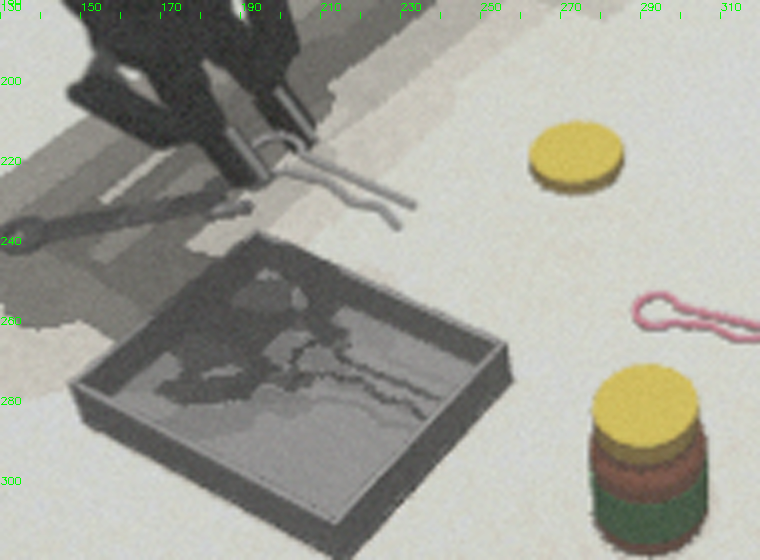

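View pics/t7.png

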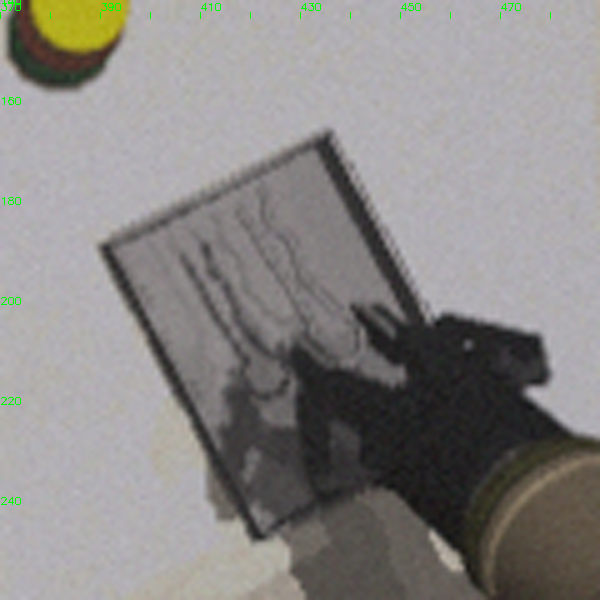

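Run:
```python
from mv import *
crop("pics/top7.png","pics/t7b.png",395,170,60,50,12)
```

```text
(no output)
```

View pics/t7b.png

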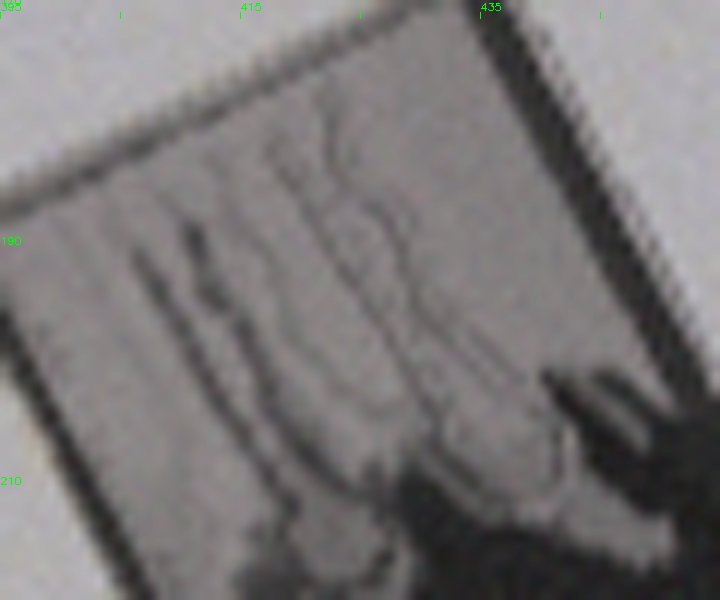

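Run:
```python
from mv import *
print(tri(233.8,231,417.5,183),tri(230,236.8,422,178));print(tri(199,217,436.7,207.5))
p=monitor.sense()["tool_pos"];print(p, p-Rtool(29,36)@off_t)
```

```text
(array([ 538.3170446 , -242.03914331,  163.52269576]), np.float64(9.570508099201556)) (array([ 551.49031594, -254.83878575,  163.47276627]), np.float64(7.651213472378581))
(array([ 472.55380982, -290.83975077,  177.17036637]), np.float64(5.588610977795729))
[ 478.02641289 -290.32805011  166.98631565] [ 472.59018945 -291.96478705  176.97723987]
```

The loop triangulates to (472.6,-290.8,177), which matches the pose predicted from the hand. The tip is about 14 mm lower, as planned. Down into the tray.

>>> jog_arm --offset '[[5, 17.5, 18.5], [5, 17.5, 18.5], [5, 17.5, 19], [5, 17.5, 19], [0, 0, 0]]' --delta_rot '[[-0.2, 0.4, 0.3], [-0.2, 0.4, 0.3], [-0.2, 0.4, 0.3], [-0.2, 0.4, 0.3], [0, 0, 0]]' --jaw '[20, 20, 20, 20, 20]'

```text
time: 8.2
tool_pos: [477.3, -312.5, 63.3]
tcp_rot: [-145.0, -0.2, -62.3]
ft_force: [0.6, 1.8, -0.5]
finger_gap: 28.6
```

Run:
```python
from mv import *
for n in("scene","top"):
    p,d=cams.snapshot(n);cv2.imwrite(f"pics/{n}8.png",p[:,:,::-1])
T,R=TCP([470,-316,28]);print(T);plan(T,R,cap=10,rcap=5)
crop("pics/scene8.png","pics/s8.png",130,200,150,120,5)
crop("pics/top8.png","pics/t8.png",370,140,120,120,5)
```

```text
[ 475.32179159 -314.58703096   17.91376915]
t 8.3 p [ 478.7 -313.9   66.9] rot [-144.9   -0.5  -62.3] F [-0.2 -1.  -0.4] gap 28.6 J [-60.   7. 112.  39.  65. -16.]
n 5 rv/row [-0.02, -0.05, 0.09]
off [[-0.3, 6.2, 7.6], [-0.3, 6.2, 7.6], [-0.2, 6.2, 7.6], [-0.2, 6.2, 7.6], [-0.2, 6.2, 7.6]]
```

View pics/s8.png

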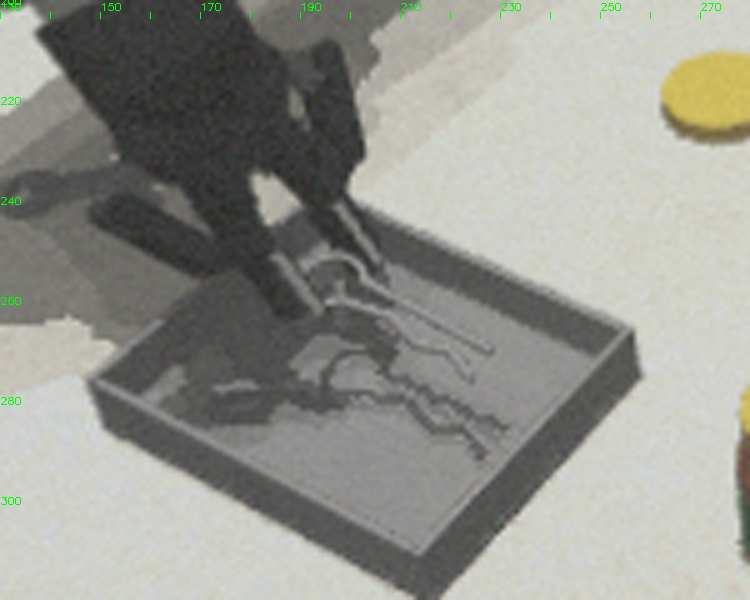

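View pics/t8.png

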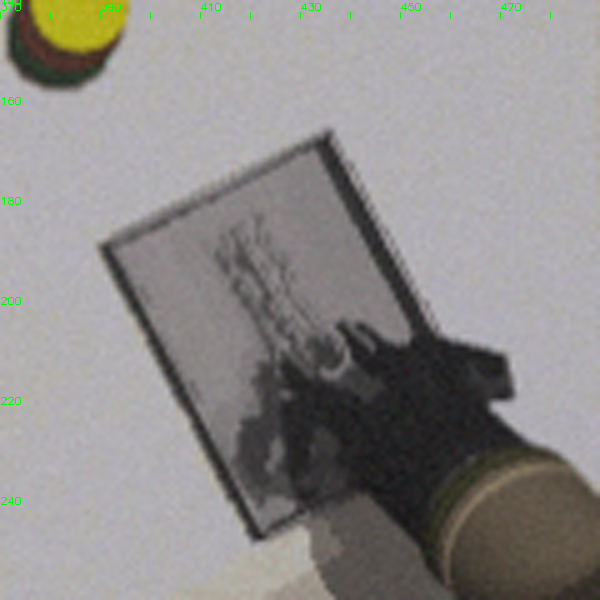

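The clip is inside the tray outline in both views, with loop and shadow at about (436,211) in the top view. I'll lower it.

>>> jog_arm --offset '[[-0.2, 6, 7.5], [-0.2, 6, 7.5], [-0.2, 5, 6], [-0.2, 4, 5], [0, 2.5, 3], [0, 0, 0]]' --delta_rot '[[0, 0, 0], [0, 0, 0], [0, 0, 0], [0, 0, 0], [0, 0, 0], [0, 0, 0]]' --jaw '[20, 20, 20, 20, 20, 20]'

```text
time: 8.9
tool_pos: [478.3, -316.3, 31.5]
tcp_rot: [-144.8, -0.9, -62.2]
ft_force: [0.2, 0.2, -0.3]
finger_gap: 28.7
```

Run:
```python
from mv import *
for n in("scene","top"):
    p,d=cams.snapshot(n);cv2.imwrite(f"pics/{n}9.png",p[:,:,::-1])
T,R=TCP([470,-316,28]);print(T);plan(T,R,cap=10,rcap=5)
crop("pics/scene9.png","pics/s9.png",130,200,150,120,5)
```

```text
[ 475.32179159 -314.58703096   17.91376915]
t 9.0 p [ 478.5 -316.6   32.2] rot [-144.8   -0.9  -62.2] F [-0.4  0.4 -1.5] gap 28.7 J [-61.  11. 112.  41.  62. -20.]
n 2 rv/row [-0.09, -0.29, 0.38]
off [[-1.8, 4.9, 5.3], [-1.7, 4.9, 5.3]]
```

View pics/s9.png

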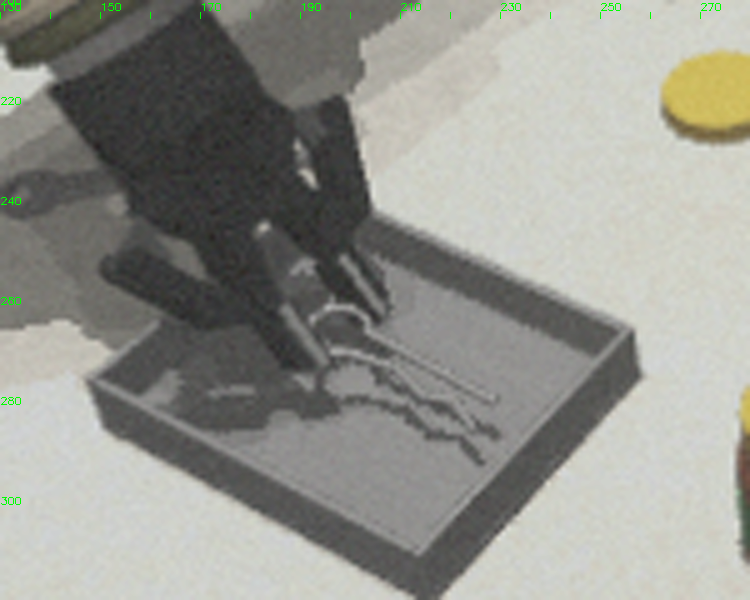

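The leg ends at (228,280) are still about 15 mm above their shadow at (229,287), so I'll go down another 13 mm slowly.

>>> jog_arm --offset '[[-0.5, 3, 3.5], [-0.5, 3, 3.5], [-0.5, 2, 2.5], [0, 0, 0]]' --delta_rot '[[0, 0, 0], [0, 0, 0], [0, 0, 0], [0, 0, 0]]' --jaw '[20, 20, 20, 20]'

```text
time: 9.4
tool_pos: [477.2, -316.5, 19.5]
tcp_rot: [-144.8, -1.0, -62.2]
ft_force: [0.2, 0.2, -0.8]
finger_gap: 29.2
```

Run:
```python
from mv import *
for n in("scene",):
    p,d=cams.snapshot(n);cv2.imwrite(f"pics/{n}10.png",p[:,:,::-1])
T,R=TCP([470,-316,28]);plan(T,R,cap=10,rcap=5)
crop("pics/scene10.png","pics/s10.png",130,200,150,120,5)
```

```text
t 9.45 p [ 477.3 -316.6   19.7] rot [-144.8   -1.   -62.2] F [ 0.1 -0.4 -0.8] gap 28.6 J [-61.  12. 112.  41.  61. -21.]
n 1 rv/row [-0.19, -0.65, 0.82]
off [[-2.7, 1.7, 1.0]]
```

View pics/s10.png

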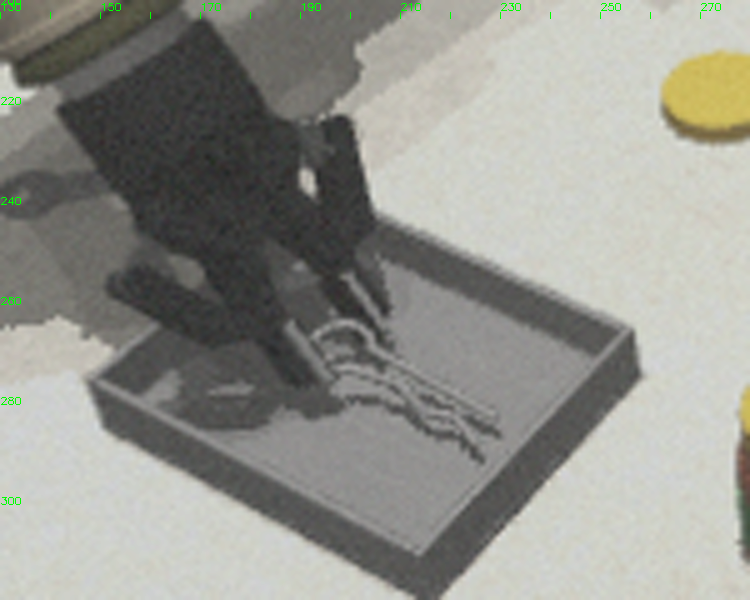

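>>> jog_arm --offset '[[0, 1.5, 2], [0, 1, 1.5], [0, 0, 0], [0, 0, 0], [0, 0, 0], [0, 0, 0], [0, 0, 0], [0, 0, 0], [0, 0, 0], [0, 0, 0]]' --delta_rot '[[0, 0, 0], [0, 0, 0], [0, 0, 0], [0, 0, 0], [0, 0, 0], [0, 0, 0], [0, 0, 0], [0, 0, 0], [0, 0, 0], [0, 0, 0]]' --jaw '[20, 20, 20, 38, 42, 46, 50, 56, 60, 60]'

```text
time: 10.45
tool_pos: [477.9, -317.4, 16.1]
tcp_rot: [-144.8, -1.1, -62.2]
ft_force: [0.8, -0.1, -0.3]
finger_gap: 51.1
```

Run:
```python
from mv import *
for n in("scene",):
    p,d=cams.snapshot(n);cv2.imwrite(f"pics/{n}11.png",p[:,:,::-1])
T,R=TCP([470,-316,28]);plan(T,R,cap=10,rcap=5)
crop("pics/scene11.png","pics/s11.png",130,200,150,120,5)
```

```text
t 10.5 p [ 477.9 -317.4   16.1] rot [-144.8   -1.1  -62.2] F [0.3 0.3 0.4] gap 50.9 J [-61.  12. 112.  41.  61. -21.]
n 1 rv/row [-0.22, -0.73, 0.87]
off [[-3.6, -0.3, -2.1]]
```

View pics/s11.png

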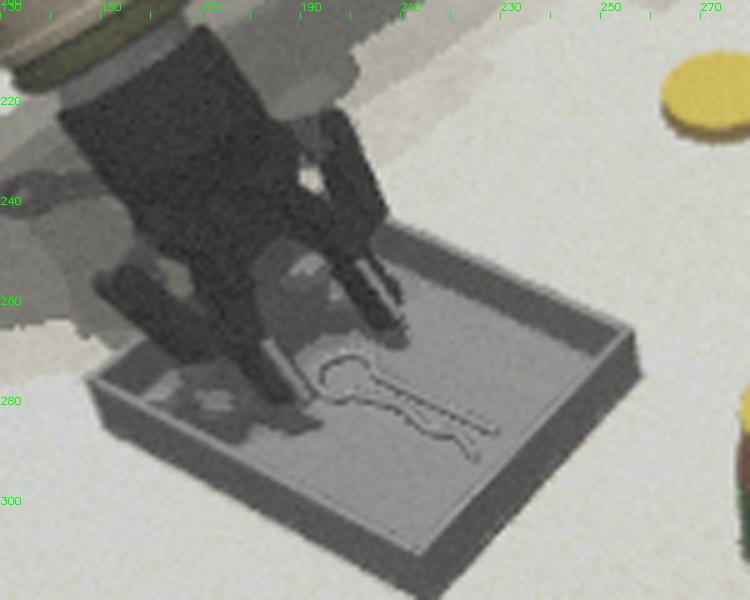

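The clip lies flat on the tray floor, loop at (199,276) and tip at (228,286). I'll retreat straight up.

>>> jog_arm --offset '[[0, -6, -8], [0, -12, -16], [0, -17, -25], [0, -17, -25], [0, -17, -25], [0, -17, -25], [0, 0, 0], [0, 0, 0]]' --delta_rot '[[0, 0, 0], [0, 0, 0], [0, 0, 0], [0, 0, 0], [0, 0, 0], [0, 0, 0], [0, 0, 0], [0, 0, 0]]' --jaw '[60, 60, 60, 60, 60, 60, 60, 60]'

```text
time: 11.3
tool_pos: [474.9, -314.5, 176.7]
tcp_rot: [-144.8, -1.1, -62.2]
ft_force: [-0.1, -0.1, 0.0]
finger_gap: 50.9
```

Run:
```python
from mv import *
for n in("scene","top"):
    p,d=cams.snapshot(n);cv2.imwrite(f"pics/{n}12.png",p[:,:,::-1])
crop("pics/top12.png","pics/t12.png",370,140,120,120,5)
s=monitor.sense();print(s["time"],s["tool_pos"],s["ft_force"])
```

```text
11.4 [ 474.90954231 -314.41909201  176.02301643] [-0.66388148 -0.10529253 -0.19134196]
```

View pics/scene12.png

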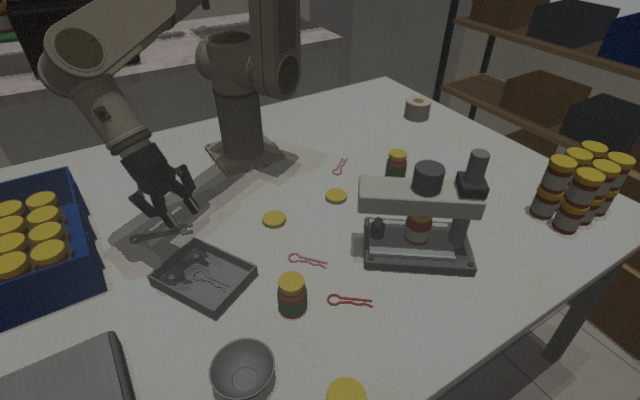

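View pics/t12.png

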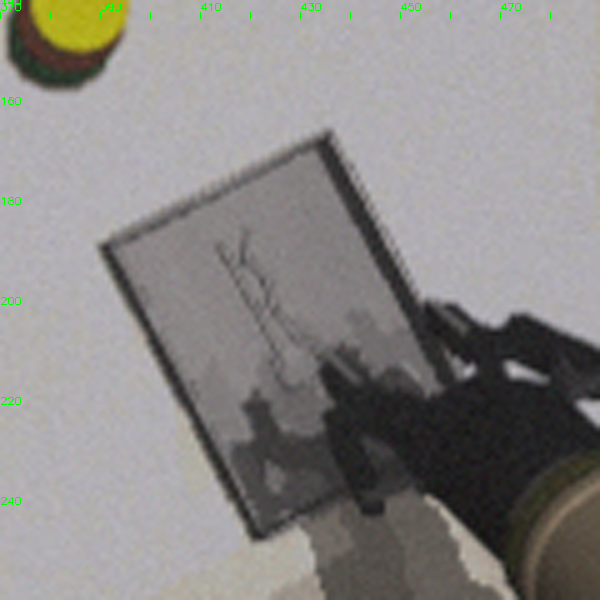

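The clip lies flat in the tray: top view tip at (414,189) and loop near (428,212), scene view (210,280). The robot is clear, the jars stand where they were, and the time is 11.4 s of the 42 s allowed. Handing in.

Run:
```python
from bench import r
print(r.hand_in())
```

```text
the job is handed in; nothing more can be done
None
```

I pulled the spring clip out of the stud and laid it flat in the steel tray, then handed the job in at 11.4 s of the 42 s allowed. The hand-in reports no verdict, so what follows is from my own checks.

- **Pull:** I gripped the loop with the gripper leaning 45° and drew it about 91 mm towards the capper's front. In the pictures both leg ends were clear of the stud.
- **Placing:** I lowered the clip until the leg ends were just above the tray floor and the loop a little higher, then opened the fingers. The scene picture shows it flat on the floor, and both cameras show loop and leg end inside the tray walls.
- **Robot and jars:** The gripper ended about 176 mm above the counter with force readings under 1 N. The jars look unmoved in the last pictures; I did not measure their positions again.

**Readings that disagreed:**
- The jaws stopped at about 29 mm on a loop given as 33 mm across, but the hold did not slip.
- The two cameras' views of the leg ends missed each other by up to 10 mm when I measured them with the clip held above the tray.
- The tray's centre came out about 9 mm apart from the two cameras; I aimed between the two.

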